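Slide the valve block down the leak-test lane to its stop

TASK

Push the aluminium valve block down the lane of the leak-test station until it sits flush against the rubber end stop, bringing it up to the stop gently. Only push it over the slide bed with the fingers, never lifting or tipping it: its sides are lapped, so neither the block nor the robot may touch either steel guide rail. Leave the other parts on the bench where they are.

Things in the scene. Friction and masses are not known exactly. Their poses are not given: they have to be found in the camera images.
- station: Leak-test station fixed to the bench. Origin on the bench at the mouth of the lane, on its centre line; x points down the lane to the end stop, y to the left looking down it, z up. White slide bed, level, top 20 mm above the bench, x -198 to +220, y -95 to +95 mm, on a grey plate 12 mm high, x -210 to +320, y -105 to +105. Lane between the rails 106 mm wide (y -53 to +53), from x = 0.
- stop: End stop across the lane's end, rigid. Origin at the centre of the foot of its flat rubber face, at bed height (x = +220, y = 0, z = 20 mm in the station's frame, same axes). The face is 100 mm wide and square to the lane; the stop stands up to 40 mm above the bed.
- clamp (a point): Top of the raised arm of the toggle clamp behind the stop, out of use: x = +268, y = 0, 128 mm above the bench in the station's frame. Clamp and handle fill x +242 to +395, y -25 to +25, up to 130 mm; a pressure gauge fills x +270 to +300, y -100 to -40, up to 120 mm. Both are fixed.
- rail_left: Left guide rail (looking down the lane): bare steel bar, 12 mm wide, straight from x = 0 to 216, inner face at y = +53 mm, standing 15 mm above the bed (top 35 mm above the bench), with a lead-in flared outwards from x = -31 to 0. Fixed; origin and axes are those of the station.
- rail_right: Right guide rail, the mirror image of the left one (inner face at y = -53 mm). Fixed; origin and axes are those of the station.
- block: Loose aluminium valve block, a box 100 mm long (x), 90 wide (y), 40 high, 0.6 to 0.95 kg; origin at the centre of its underside. It starts flat on the bed before the mouth, +x end towards the lane, up to 25 mm off centre and 0.2 rad askew. In the lane it has 8 mm free each side. It takes 3 to 7 N to slide and stays where left. Home, its origin is 50 mm short of the stop face.
- flange: Bystander: loose machined steel flange ring, 110 mm across, 34 mm high, on the bench. Origin at the centre of its underside.
- bin: Bystander: loose blue open-fronted parts bin, 150 x 100 mm and 72 mm high, on the bench. Origin at the centre of its underside.
- adapter: Bystander: loose steel hydraulic adapter standing on end, 33 mm across, 50 mm high, on the bench. Origin at the centre of its underside.
- chock: Bystander: loose timber chock, 130 x 60 mm and 45 mm high, on the bench. Origin at the centre of its underside.
Things that resemble listed ones, but are neither listed nor needed, are in the scene too. Leave any purple look-alike of the block alone.

How it is judged:
By the outcome, as a careful person would: the job done as asked, in the order asked, and still so for the second after the job is handed in, with the robot touching nothing.
It also fails if it takes over 58 s, if anything falls off the work surface, if the arm or the gripper's body presses on something with over 40 N, if the wrist force passes 120 N, or if a joint passes its speed limit or range.

ROBOT

A 6-joint arm with a two-finger parallel gripper is mounted at the origin on the work surface. World frame = base frame: x ahead of the robot, y to its left, z up, the work surface at z = 0. Lengths are in m, angles in rad, forces in N, time in s.
With the tool pointing down it reaches from about 0.25 to 0.775 m from the base axis. Payload 4 kg.
Tool frame: the origin (TCP) lies at the very end of the fingers, on their centre line; the grasp point (between the pads) lies 19 mm behind it (robot.hold_point_z is the distance from the TCP to the grasp point, in m); z points along the fingers, y is the line along which they close (so a half turn about z gives the same grasp; the last joint's range is limited). The gripper opens to 94 mm and grips with 3 to 60 N. Pads are 16 mm wide; open, the fingers measure 119 mm over their backs; the gripper's body (75 mm by 177 mm) begins 78 mm behind the grasp point.
Start: joints at [-1.422, 0.087, 1.371, -0, 1.684, -0.103], TCP at [0.137, -0.533, 0.206] pointing down, gripper open.
Joint ranges: [-3.1, 3.1], [-0.76, 2.03], [0.27, 2.55], [-1.08, 4.22], [0.17, 2.65], [-2.57, 2.57]. Speed limits (rad/s): [2.79, 2.79, 3.14, 3.14, 3.14, 3.14].

INTERFACE

Orientations are given as [roll, pitch, yaw] about the fixed x, y, z axes, in that order (R = Rz(yaw) Ry(pitch) Rx(roll)).
In Python, from bench import robot gives the robot as it stands.
- The arm moves only by the tool carry_out, never from a script. Its argument "steps" is a list of rows, each a list of 3 entries, a list of its own where there are three numbers: the shift along the tool's x, y, z in m, then the turn about the tool's z in units of 10 degrees (1.0 is 10 degrees), then the closure, from -1 (fully open) to 1 (shut). In form: [[[tx, ty, tz], roll, jaw], ...]. A call has 1 to 10 rows; each row is the pose to reach, as a shift and turn from the pose commanded when the call began, along the tool's axes at that moment; what a row does not reach only later rows make up. A row lasts 1/8 s, in which the tool goes at most 62.5 mm and 10.7 degrees, less where a joint would pass 70% of its speed; a pose out of reach is approached as far as the arm can. A call with a gripper value outside its range is refused whole. The fingers move at their own pace and stop on an object; the grip force is fixed at half the most. Time passes only in rows, so rows that repeat a pose let the fingers close. It gives the time, the measured TCP pose, the force, the opening and the grip force at its end, in the units of the state.
- robot.get_obs(): the state, without advancing time (a new reading comes with each control period).
- robot.snapshot(name): name is "scene" or "side" or "wrist"; returns a dict with "image" (400x640x3 uint8, red, green, blue), "z_map" (400x640 float32, m along the optical axis (not along the pixel's ray), 0 where there is no reading), "mtx" (3x3 intrinsics, pixels), "R" (3x3) and "t" (3): a world point X has camera coordinates R X + t. Camera axes: x right, y down, z forward; pixel columns grow to the right and rows downward; lengths in m; the calibration is good to about 2 mm. A picture is of the moment at which its call begins.
- robot.close_job(): hands the job in; it is judged then, once.
The state is a dict: "time": time; "joint_positions": joint angles; "qvel": joint speeds; "joint_torque": joint torques, N m; "tool_pos": TCP position; "ee_rot": TCP orientation; "wrist_force": force on the tool from outside, world axes, zero at the start; "wrist_torque": the same for the moment, N m; "width": finger opening in m; "finger_force": force on a finger pad.
Only numpy, scipy, OpenCV 4.12 (cv2) and the standard library are available. Lean on these libraries where they do the work, as an engineer would, in place of code of your own. Each camera call takes 0.05 s, during which the arm holds its last target. There are 200 camera calls.

## Working session

There is one attempt and no reset: what is moved stays moved. The work goes in short steps, Python scripts to look and compute and a tool call to move; the robot and the scene stay as the last step left them, time stands still between calls to the robot, and variables do not carry over. Pictures are saved under pics/ and viewed, at most 10 in all, crops included, and the job is handed in when it is done.

Besides the shell and the picture viewer there is one more tool, called after "Call:" as a command line: name --argument value ..., lists and objects as JSON in quotes. carry_out: Moves the arm, as the interface text tells. Its arguments: {"type":"object","properties":{"steps":{"type":"array","items":{"type":"array"}}},"required":["steps"]}

```bash
mkdir -p pics; ls; python3 - <<'E'
from bench import robot
import cv2,numpy as np
for n in ["scene","side"]:
    s=robot.snapshot(n); cv2.imwrite(f"pics/{n}0.png",s["image"][:,:,::-1]); np.savez(f"pics/{n}0.npz",**s)
    print(n,s["mtx"].round(1).tolist(),(-s["R"].T@s["t"]).round(3))
o=robot.get_obs(); print(o["tool_pos"],o["ee_rot"],o["time"],o["width"],o["wrist_force"])
E
```

```text
pics
scene [[376.7, 0.0, 318.4], [0.0, 376.7, 203.1], [0.0, 0.0, 1.0]] [1.253 0.252 0.894]
side [[436.1, 0.0, 319.4], [0.0, 436.1, 200.5], [0.0, 0.0, 1.0]] [ 0.24  -0.78   0.798]
[ 0.136976   -0.53217417  0.2044364 ] [-3.13965908e+00 -2.27453007e-04  2.51838798e-01] 0.1 0.09350922791167253 [-0.39766745 -0.34493948  0.6479162 ]
```

View pics/scene0.png

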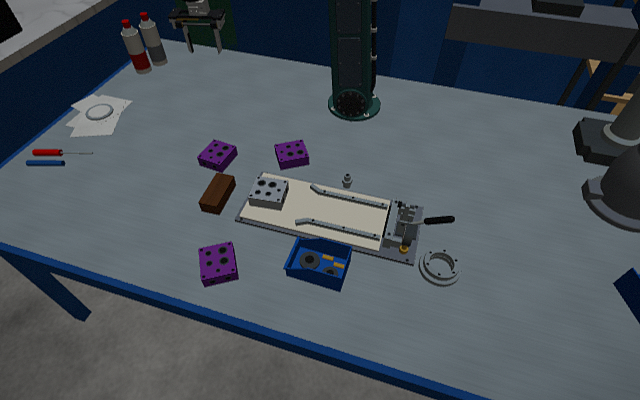

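View pics/side0.png

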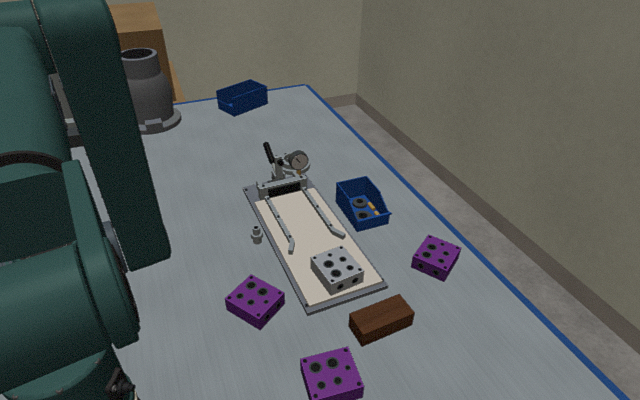

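The silver block sits on the white bed at scene (268,190) and side (337,268). The three purple blocks, scene (217,154), (292,153) and (218,263), are look-alikes. The lane runs towards the stop and clamp at scene (400,215). Next I measure it all from the depth maps and confirm in an enlarged crop.

```bash
cat > h.py <<'E'
import numpy as np,cv2
def cloud(s):
    z=s["z_map"]; v,u=np.indices(z.shape)
    K=s["mtx"]; p=np.stack([(u-K[0,2])/K[0,0]*z,(v-K[1,2])/K[1,1]*z,z],-1)
    return (p-s["t"])@s["R"]
def proj(s,X):
    c=np.atleast_2d(X)@s["R"].T+s["t"]; q=c@s["mtx"].T; return q[:,:2]/q[:,2:]
def crop(s,u0,v0,w,h,k,name,lines=()):
    im=cv2.resize(s["image"][v0:v0+h,u0:u0+w,::-1],None,fx=k,fy=k,interpolation=cv2.INTER_CUBIC)
    for L,c in lines:
        q=((proj(s,L)-[u0,v0]+.5)*k-.5).round().astype(np.int32); cv2.polylines(im,[q],False,c,1)
    cv2.imwrite(name,im)
E
python3 - <<'E'
from h import *
for n,(u0,v0,u1,v1) in {"scene":(235,165,420,270),"side":(240,170,390,315)}.items():
    s=dict(np.load(f"pics/{n}0.npz")); P=cloud(s); im=s["image"].astype(int)
    m=np.zeros(P.shape[:2],bool); m[v0:v1,u0:u1]=1; m&=s["z_map"]>0
    print(n,np.histogram(P[m][:,2],bins=np.arange(-.01,.14,.005)))
    bed=m&(abs(P[...,2]-.020)<.006)&(im.min(-1)>150)
    r=cv2.minAreaRect(P[bed][:,:2].astype(np.float32)); print("bed",bed.sum(),np.median(P[bed][:,2]),r)
    b=m&(abs(P[...,2]-.060)<.006)
    k,l,st,c=cv2.connectedComponentsWithStats(b.astype(np.uint8)); i=1+st[1:,4].argmax(); b=l==i
    print("block",b.sum(),st[i],np.median(P[b][:,2]),cv2.minAreaRect(P[b][:,:2].astype(np.float32)))
s=dict(np.load("pics/side0.npz"))
crop(s,235,165,160,150,4,"pics/c1.png")
E
```

```text
scene (array([   1, 1961, 5790,  500, 1440, 1849, 3799,  416,  490,  604,  322,
        184,  200,  567,  677,   87,  101,   19,   10,   16,   24,   20,
         26,   32,   47,   84,   35,   42,    2,    0]), array([-0.01 , -0.005,  0.   ,  0.005,  0.01 ,  0.015,  0.02 ,  0.025,
        0.03 ,  0.035,  0.04 ,  0.045,  0.05 ,  0.055,  0.06 ,  0.065,
        0.07 ,  0.075,  0.08 ,  0.085,  0.09 ,  0.095,  0.1  ,  0.105,
        0.11 ,  0.115,  0.12 ,  0.125,  0.13 ,  0.135,  0.14 ]))
bed 1503 0.021053523049340436 ((0.565629780292511, 0.024306878447532654), (0.18778139352798462, 0.41695573925971985), 0.8272562623023987)
block 794 [248 176  40  29 794] 0.06102016802095711 ((0.5718464851379395, -0.12363885343074799), (0.09436829388141632, 0.10044219344854355), 6.276730060577393)
side (array([   3, 2874, 4333,  506, 1693, 2663, 3428,  430,  625, 1040, 1306,
        543,  312,  805,  862,  116,  102,   13,    6,    1,    0,    0,
          0,    0,    0,    0,    0,    0,    0,    0]), array([-0.01 , -0.005,  0.   ,  0.005,  0.01 ,  0.015,  0.02 ,  0.025,
        0.03 ,  0.035,  0.04 ,  0.045,  0.05 ,  0.055,  0.06 ,  0.065,
        0.07 ,  0.075,  0.08 ,  0.085,  0.09 ,  0.095,  0.1  ,  0.105,
        0.11 ,  0.115,  0.12 ,  0.125,  0.13 ,  0.135,  0.14 ]))
bed 4991 0.020324060691695896 ((0.5681284666061401, 0.027346953749656677), (0.19015048444271088, 0.42108988761901855), 0.9756804704666138)
block 1245 [ 311  245   53   41 1245] 0.06036110874467412 ((0.5708260536193848, -0.12308249622583389), (0.09286864846944809, 0.10464391112327576), 5.877450466156006)
```

View pics/c1.png

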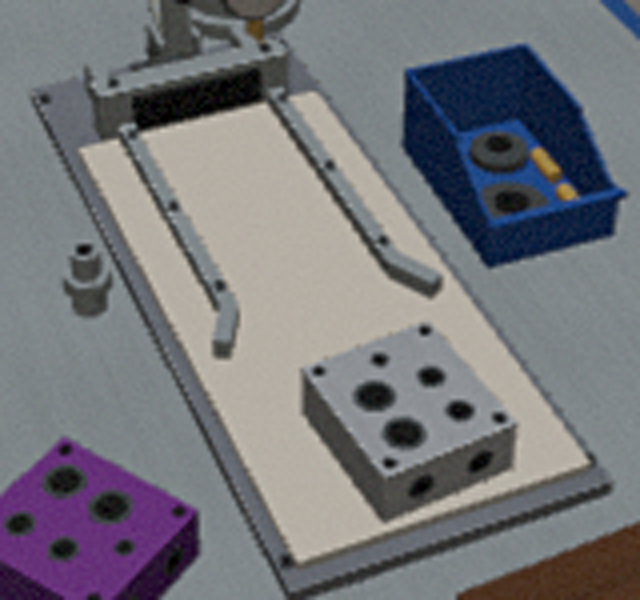

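Confirmed: the silver block is the one on the bed, at crop (410,420). It is about 5° askew and close to the centre line. I move high above and behind it, tool x down the lane, fingers half closed.

Call:
carry_out --steps '[[[0.05, -0.02, 0], -0.8, 0.15], [[0.1, -0.04, 0], -1.6, 0.15], [[0.15, -0.06, 0], -2.4, 0.15], [[0.2, -0.08, 0], -3.2, 0.15], [[0.255, -0.103, 0], -4.1, 0.15], [[0.31, -0.125, 0], -4.9, 0.15], [[0.36, -0.145, 0], -5.7, 0.15], [[0.41, -0.165, 0], -6.5, 0.15], [[0.46, -0.186, 0], -7.3, 0.15], [[0.51, -0.206, 0], -8.15, 0.15]]'

```text
time: 1.35
tool_pos: [0.5806, -0.2047, 0.2048]
ee_rot: [-3.141, -0.0, 1.679]
wrist_force: [0.8, -0.0, -0.9]
width: 0.0405
finger_force: 0.0
```

```bash
python3 - <<'E'
from bench import robot
from h import *
o=robot.get_obs(); print(o["tool_pos"],o["ee_rot"],o["time"],o["width"],o["wrist_force"])
s=robot.snapshot("wrist"); np.savez("pics/w1.npz",**s); cv2.imwrite("pics/w1.png",s["image"][:,:,::-1])
for n,(u0,v0,u1,v1) in {"scene":(195,170,240,216),"side":(345,290,418,345)}.items():
    s=dict(np.load(f"pics/{n}0.npz")); P=cloud(s); im=s["image"].astype(int)
    m=np.zeros(P.shape[:2],bool); m[v0:v1,u0:u1]=1; m&=(s["z_map"]>0)&(abs(P[...,2]-.045)<.006)&(im[...,0]>im[...,2]+20)
    r=cv2.minAreaRect(P[m][:,:2].astype(np.float32)); print("chock",m.sum(),cv2.boxPoints(r).round(3).tolist())
E
```

```text
[ 0.58064665 -0.20474192  0.20481327] [-3.14061349e+00 -2.47006504e-04  1.67919260e+00] 1.35 0.04048538442879224 [ 0.75112298 -0.01489311 -0.89850745]
chock 620 [[0.5389999747276306, -0.2549999952316284], [0.5419999957084656, -0.3160000145435333], [0.6740000247955322, -0.3089999854564667], [0.6710000038146973, -0.24799999594688416]]
chock 1418 [[0.5379999876022339, -0.2549999952316284], [0.5419999957084656, -0.3160000145435333], [0.671999990940094, -0.30799999833106995], [0.6679999828338623, -0.24699999392032623]]
```

View pics/w1.png

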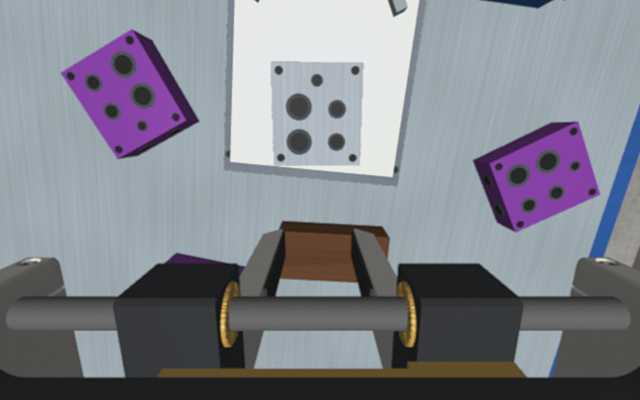

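The wrist view shows the block between (272,62) and (362,165), almost square to the fingers and centred on them (about column 317). The bed edges run from (237,0) to (228,160) and from (425,0) to (397,180). I refine both by back-projecting onto the known heights.

```bash
cat >> h.py <<'E'
def plane(s,uv,z):
    d=np.c_[np.asarray(uv,float),np.ones(len(uv))]@np.linalg.inv(s["mtx"]).T@s["R"]; c=-s["R"].T@s["t"]
    return (c+d*((z-c[2])/d[:,2])[:,None])[:,:2]
def big(m):
    k,l,st,c=cv2.connectedComponentsWithStats(m.astype(np.uint8)); return l==1+st[1:,4].argmax()
def rect(p):
    (c,(w,h),a)=cv2.minAreaRect(p.astype(np.float32)); 
    while a>45: a-=90;w,h=h,w
    return np.r_[c,w,h,a]
def blk(s,zt=.060):
    P=cloud(s); m=big((s["z_map"]>0)&(abs(P[...,2]-zt)<.007)&(abs(P[...,0]-.57)<.075)&(P[...,1]>-.2)&(P[...,1]<.245)&(s["image"].astype(int).ptp(-1) if 0 else np.ptp(s["image"].astype(int),-1)<40))
    m=cv2.morphologyEx(m.astype(np.uint8),cv2.MORPH_OPEN,np.ones((3,3)))>0
    v,u=np.nonzero(m); return rect(plane(s,np.c_[u,v],zt))
E
python3 - <<'E'
from h import *
for n in ["scene0","side0","w1"]:
    s=dict(np.load(f"pics/{n}.npz")); P=cloud(s); im=s["image"].astype(int)
    print(n,"block",blk(s).round(4))
    bed=big((s["z_map"]>0)&(abs(P[...,2]-.02)<.008)&(im[...,0]-im[...,2]>(4 if n=="w1" else 8))&(im.min(-1)>120)&(abs(P[...,0]-.57)<.12))
    v,u=np.nonzero(bed); q=plane(s,np.c_[u,v],.02); print("  bed",bed.sum(),rect(q).round(4))
    # side edges: fit lines per y-bin
    L=[];R=[]
    for y in np.arange(-.17,.22,.01):
        k=abs(q[:,1]-y)<.005
        if k.sum()>15: L.append((q[k,0].min(),y));R.append((q[k,0].max(),y))
    for E in (L,R):
        E=np.array(E); f=np.polyfit(E[:,1],E[:,0],1)
        for _ in range(4):
            r=abs(np.polyval(f,E[:,1])-E[:,0]); g=r<=max(.0015,np.median(r)); f=np.polyfit(E[g,1],E[g,0],1)
        print("  edge x=%.4f at y=0, slope %.2f deg, n=%d/%d"%(f[1],np.degrees(f[0]),g.sum(),len(E)), E[:,1].min(),E[:,1].max())
E
```

```text
scene0 block [ 0.5734 -0.1231  0.0963  0.103   6.679 ]
  bed 4583 [0.5661 0.0243 0.1887 0.4179 0.8926]
  edge x=0.4730 at y=0, slope -0.91 deg, n=38/39 -0.17 0.21000000000000033
  edge x=0.6603 at y=0, slope -0.88 deg, n=39/39 -0.17 0.21000000000000033
side0 block [ 0.5687 -0.1261  0.0939  0.1054  6.0635]
  bed 5210 [0.5672 0.0274 0.1901 0.4197 0.9093]
  edge x=0.4731 at y=0, slope -0.88 deg, n=39/39 -0.17 0.21000000000000033
  edge x=0.6621 at y=0, slope -0.96 deg, n=39/39 -0.17 0.21000000000000033
w1 block [ 0.5696 -0.125   0.0901  0.0992  6.219 ]
  bed 1 [ 0.6627 -0.181   0.      0.      0.    ]Traceback (most recent call last):
  File "<stdin>", line 13, in <module>
IndexError: too many indices for array: array is 1-dimensional, but 2 were indexed
```

```bash
cat >> h.py <<'E'
def bedw(s,lo=-.18,hi=.2):
    P=cloud(s); im=s["image"].astype(int)
    m=big((im.min(-1)>205)&(s["z_map"]>0)&(abs(P[...,2]-.02)<.01)); v,u=np.nonzero(m); q=plane(s,np.c_[u,v],.02); out=[]
    for f in (np.min,np.max):
        E=np.array([(f(q[abs(q[:,1]-y)<.004,0]),y) for y in np.arange(lo,hi,.008) if (abs(q[:,1]-y)<.004).sum()>15])
        k=np.polyfit(E[:,1],E[:,0],1)
        for _ in range(4):
            r=abs(np.polyval(k,E[:,1])-E[:,0]); g=r<=max(.001,np.median(r)); k=np.polyfit(E[g,1],E[g,0],1)
        out.append((k[1],np.degrees(k[0]),g.sum(),len(E)))
    return q[:,1].min(),out
E
python3 - <<'E'
from h import *
s=dict(np.load("pics/w1.npz")); print(bedw(s))
E
```

```text
(np.float64(-0.18496297540796136), [(np.float64(0.4724261306884635), np.float64(-0.922426319166592), np.int64(21), 24), (np.float64(0.66203281553942), np.float64(-0.8370933200688857), np.int64(24), 24)])
```

The lane heads 90.9° with its centre line at x = 0.5672 − 0.0157·y. The block is on that line within 1 mm and heads 96.2°. I descend behind it, move the last 2 mm sideways, and close in.

Call:
carry_out --steps '[[[0, -0.002, 0.035], 0, 0.15], [[0, -0.002, 0.07], 0, 0.15], [[0, -0.002, 0.105], 0, 0.15], [[0, -0.002, 0.135], 0, 0.15], [[0, -0.002, 0.155], 0, 0.15], [[0, -0.002, 0.166], 0, 0.15], [[0.004, -0.002, 0.166], 0, 0.15], [[0.009, -0.002, 0.166], 0, 0.15], [[0.014, -0.002, 0.166], 0, 0.15], [[0.017, -0.002, 0.166], 0, 0.15]]'

```text
time: 2.65
tool_pos: [0.5763, -0.1891, 0.0404]
ee_rot: [3.14, 0.001, 1.675]
wrist_force: [-0.2, -0.2, -0.0]
width: 0.0399
finger_force: 0.0
```

```bash
python3 - <<'E'
from bench import robot
from h import *
o=robot.get_obs(); print(o["tool_pos"],o["ee_rot"],o["time"],o["width"],o["wrist_force"])
s=robot.snapshot("wrist"); np.savez("pics/w2.npz",**s); cv2.imwrite("pics/w2.png",s["image"][:,:,::-1]); print(blk(s),bedw(s))
E
```

```text
[ 0.57630409 -0.1890844   0.0403606 ] [3.14028538e+00 7.62490751e-04 1.67465369e+00] 2.65 0.03988353376628317 [-0.24181376 -0.17043237 -0.01837656]
[ 0.56977087 -0.12461369  0.08981504  0.09934833  6.0231142 ] (np.float64(-0.18494147071139733), [(np.float64(0.4725900273644655), np.float64(-0.8241712926558165), np.int64(16), 18), (np.float64(0.6622678476407405), np.float64(-0.8619034437926504), np.int64(18), 18)])
```

View pics/w2.png

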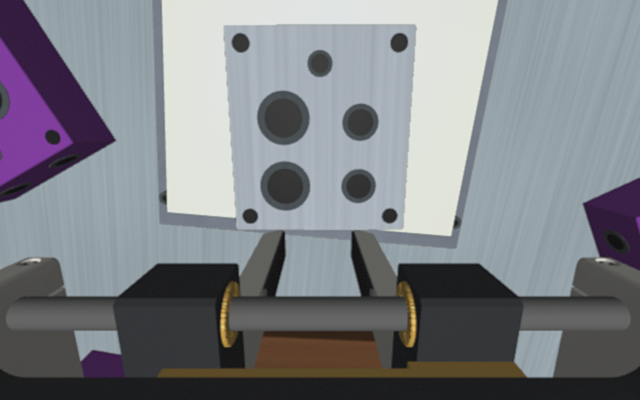

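The fingers stand just behind the block's rear face, at row 230 and columns 260–380, centred on it. Now I push slowly, turning the block clockwise onto the lane heading.

Call:
carry_out --steps '[[[0.004, 0, 0], 0, 0.15], [[0.007, 0, 0], 0, 0.15], [[0.01, 0, 0], 0.03, 0.15], [[0.014, 0, 0], 0.07, 0.15], [[0.019, 0, 0], 0.12, 0.15], [[0.024, 0, 0], 0.18, 0.15], [[0.029, -0.001, 0], 0.23, 0.15], [[0.034, -0.001, 0], 0.28, 0.15], [[0.038, -0.001, 0], 0.32, 0.15], [[0.042, -0.001, 0], 0.36, 0.15]]'

```text
time: 3.95
tool_pos: [0.5705, -0.1476, 0.0396]
ee_rot: [3.142, 0.0, 1.611]
wrist_force: [-0.1, -4.3, 2.2]
width: 0.0399
finger_force: 2.7
```

```bash
cat > chk.py <<'E'
from bench import robot
from h import *
import sys
o=robot.get_obs(); T=np.array(o["tool_pos"]); print(T,o["ee_rot"],o["time"],o["width"],o["wrist_force"])
s=robot.snapshot("wrist"); np.savez(f"pics/{sys.argv[1]}.npz",**s); cv2.imwrite(f"pics/{sys.argv[1]}.png",s["image"][:,:,::-1]); b=blk(s); 
O=np.array([.5672-.0157*.0145,.0145]); a=np.radians(90.9); d=np.array([np.cos(a),np.sin(a)]); l=np.array([-d[1],d[0]])
for n,p in(("block",b[:2]),("tcp",T[:2])): print(n,"along %.4f left %.4f"%((p-O)@d,(p-O)@l))
print("rect",b.round(4),"skew deg",b[4]-.9,"tool skew",np.degrees(o["ee_rot"][2])-90.9)
E
python3 chk.py w3
```

```text
[ 0.57052427 -0.14760075  0.03960508] [3.14154081e+00 4.50789582e-04 1.61103892e+00] 3.95 0.039931053909690664 [-0.10248645 -4.32873766  2.21255482]
block along -0.1111 left -0.0004
tcp along -0.1621 left -0.0010
rect [ 0.5692 -0.0966  0.0898  0.1154  2.3199] skew deg 1.4199052810668946 tool skew 1.4057309190388594
```

It follows as planned. I finish the alignment and keep going straight along the lane.

Call:
carry_out --steps '[[[0.004, 0, 0], 0.04, 0.15], [[0.009, 0, 0], 0.09, 0.15], [[0.015, -0.0005, 0], 0.14, 0.15], [[0.021, -0.0005, 0], 0.14, 0.15], [[0.027, -0.0005, 0], 0.14, 0.15], [[0.033, -0.0003, 0], 0.14, 0.15], [[0.039, -0.0002, 0], 0.14, 0.15], [[0.045, 0, 0], 0.14, 0.15], [[0.049, 0, 0], 0.14, 0.15], [[0.052, 0, 0], 0.14, 0.15]]'

```text
time: 5.25
tool_pos: [0.5685, -0.0955, 0.0395]
ee_rot: [3.141, 0.0, 1.587]
wrist_force: [0.2, -3.9, 3.6]
width: 0.0397
finger_force: 2.6
```

```bash
python3 chk.py w4; python3 -c "
from h import *
s=dict(np.load('pics/w4.npz')); print(bedw(s))"
```

```text
[ 0.56848904 -0.09554815  0.03954824] [3.14139939e+00 2.18756443e-04 1.58714165e+00] 5.25 0.039685132363826155 [ 0.18413158 -3.86154034  3.5534635 ]
block along -0.0591 left -0.0004
tcp along -0.1101 left 0.0002
rect [ 0.5683 -0.0445  0.0898  0.1154  0.9457] skew deg 0.04565409421920774 tool skew 0.03651786391927203
(np.float64(-0.12635308791132105), [(np.float64(0.47253233861893423), np.float64(-0.8964253119688879), np.int64(21), 22), (np.float64(0.5114713677359362), np.float64(-0.8617195799963718), np.int64(11), 22)])
```

View pics/w4.png

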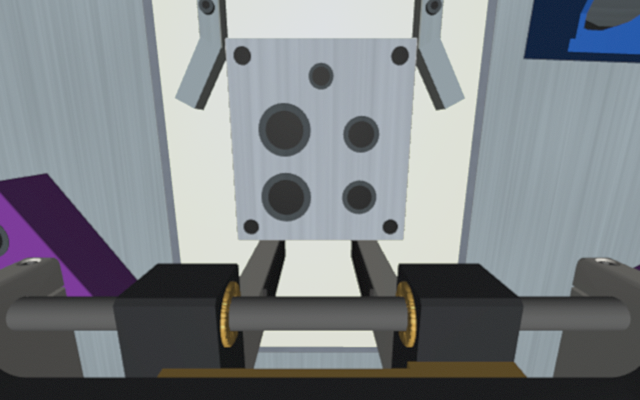

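The block is centred at the mouth: its front corners are at columns 226 and 414, the rail inner edges at about 228 and 415, and the flare tips at (190,103) and (452,103). The heading error is below 0.1°. I push straight on.

Call:
carry_out --steps '[[[0.004, 0, 0], 0, 0.15], [[0.01, 0, 0], 0, 0.15], [[0.017, 0, 0], 0, 0.15], [[0.024, 0, 0], 0, 0.15], [[0.031, 0, 0], 0, 0.15], [[0.038, 0, 0], 0, 0.15], [[0.045, 0, 0], 0, 0.15], [[0.052, 0, 0], 0, 0.15], [[0.057, 0, 0], 0, 0.15], [[0.06, 0, 0], 0, 0.15]]'

```text
time: 6.55
tool_pos: [0.5674, -0.0355, 0.0394]
ee_rot: [-3.141, 0.0, 1.587]
wrist_force: [-0.3, -4.9, 3.0]
width: 0.0401
finger_force: 2.9
```

```bash
python3 chk.py w5; python3 - <<'E'
from h import *
s=dict(np.load("pics/w5.npz")); crop(s,190,0,260,130,3,"pics/w5c.png")
E
```

```text
[ 0.56741282 -0.0354629   0.03943847] [-3.14149314e+00  1.89557649e-04  1.58725495e+00] 6.55 0.040066436067259396 [-0.3066446  -4.90306938  2.99183807]
block along 0.0010 left -0.0003
tcp along -0.0500 left 0.0003
rect [0.5673 0.0156 0.0898 0.1153 0.9557] skew deg 0.05568287372589109 tool skew 0.043009530636894056
```

View pics/w5c.png

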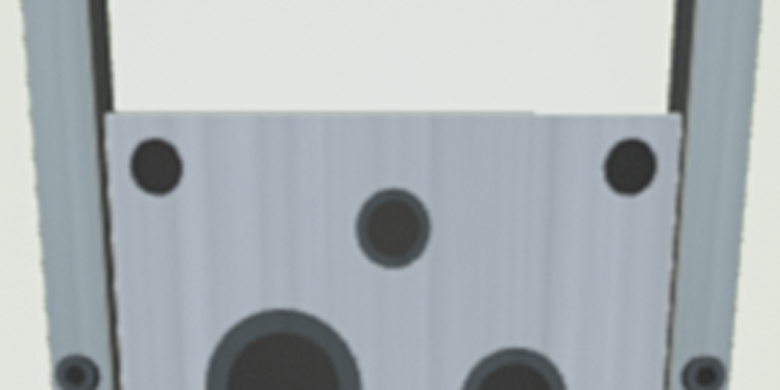

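The gaps are symmetric: the rail inner edges are at crop columns 95 and 692, the block edges at 107 and 680. I continue straight.

Call:
carry_out --steps '[[[0.004, 0, 0], 0, 0.15], [[0.01, 0, 0], 0, 0.15], [[0.017, 0, 0], 0, 0.15], [[0.024, 0, 0], 0, 0.15], [[0.031, 0, 0], 0, 0.15], [[0.038, 0, 0], 0, 0.15], [[0.045, 0, 0], 0, 0.15], [[0.052, 0, 0], 0, 0.15], [[0.057, 0, 0], 0, 0.15], [[0.06, 0, 0], 0, 0.15]]'

```text
time: 7.85
tool_pos: [0.5664, 0.0245, 0.0394]
ee_rot: [-3.142, 0.0, 1.587]
wrist_force: [0.0, -5.3, 2.8]
width: 0.04
finger_force: 2.6
```

Call:
carry_out --steps '[[[0.004, 0, 0], 0, 0.15], [[0.01, 0, 0], 0, 0.15], [[0.017, 0, 0], 0, 0.15], [[0.024, 0, 0], 0, 0.15], [[0.031, 0, 0], 0, 0.15], [[0.038, 0, 0], 0, 0.15], [[0.045, 0, 0], 0, 0.15], [[0.052, 0, 0], 0, 0.15], [[0.057, 0, 0], 0, 0.15], [[0.06, 0, 0], 0, 0.15]]'

```text
time: 9.1
tool_pos: [0.5655, 0.0845, 0.0394]
ee_rot: [-3.141, 0.0, 1.587]
wrist_force: [0.3, -5.0, 1.6]
width: 0.0401
finger_force: 2.4
```

```bash
python3 chk.py w6; python3 - <<'E'
from h import *
s=dict(np.load("pics/w6.npz")); crop(s,190,0,260,200,3,"pics/w6c.png")
E
```

```text
[0.56545841 0.08450984 0.03943332] [-3.14146474e+00  2.08905824e-04  1.58726263e+00] 9.1 0.04008665992706972 [ 0.25284842 -4.96725588  1.64223472]
block along 0.1210 left -0.0003
tcp along 0.0700 left 0.0004
rect [0.5653 0.1355 0.0898 0.1153 0.9549] skew deg 0.0549177289009094 tool skew 0.04344941321885187
```

View pics/w6c.png

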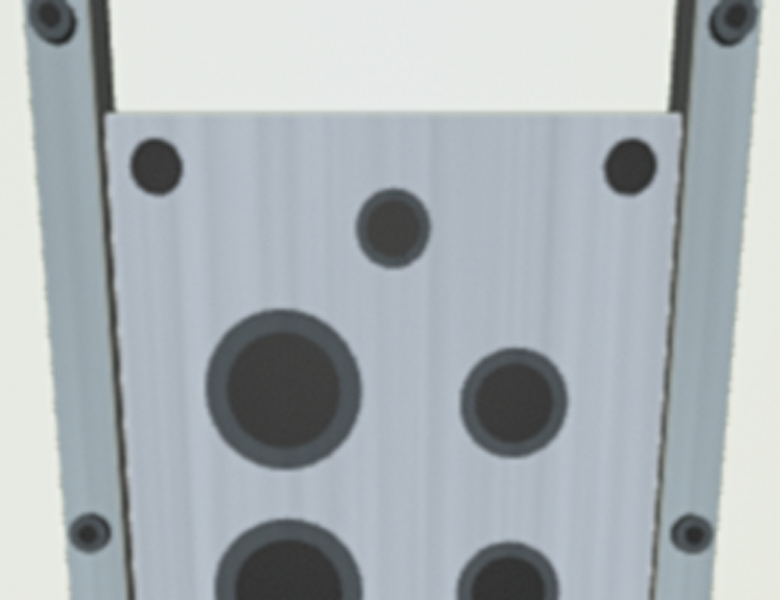

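The block is still centred, with equal gaps at columns 95–107 and 680–692, and about 42 mm remain. I slow down.

Call:
carry_out --steps '[[[0.003, 0, 0], 0, 0.15], [[0.008, 0, 0], 0, 0.15], [[0.013, 0, 0], 0, 0.15], [[0.018, 0, 0], 0, 0.15], [[0.022, 0, 0], 0, 0.15], [[0.026, 0, 0], 0, 0.15], [[0.029, 0, 0], 0, 0.15], [[0.031, 0, 0], 0, 0.15], [[0.033, 0, 0], 0, 0.15], [[0.034, 0, 0], 0, 0.15]]'

```text
time: 10.4
tool_pos: [0.565, 0.1183, 0.0394]
ee_rot: [-3.142, 0.0, 1.587]
wrist_force: [0.2, -5.0, 2.2]
width: 0.04
finger_force: 2.3
```

```bash
python3 chk.py w7; python3 - <<'E'
from bench import robot
from h import *
s=robot.snapshot("wrist"); P=cloud(s); 
# heights along the lane, central columns: gap between block front edge and stop top
for u in (250,320,390):
    print(u,[(v,P[v,u].round(4)[1:].tolist()) for v in range(0,60,4)])
s=robot.snapshot("side"); crop(s,240,160,90,75,8,"pics/s7.png")
E
```

```text
[0.56496666 0.11825316 0.03944942] [-3.14157360e+00  1.44621500e-04  1.58697373e+00] 10.4 0.03998145981142265 [ 0.21634488 -5.04374258  2.21225815]
block along 0.1548 left -0.0003
tcp along 0.1038 left 0.0004
rect [0.5648 0.1693 0.0898 0.1153 0.9411] skew deg 0.04107115268707273 tool skew 0.026896777069211453
250 [(0, [0.243, 0.0577]), (4, [0.2417, 0.0567]), (8, [0.2399, 0.0573]), (12, [0.24, 0.0517]), (16, [0.2387, 0.0504]), (20, [0.2367, 0.0511]), (24, [0.2351, 0.0507]), (28, [0.2336, 0.0497]), (32, [0.2334, 0.0438]), (36, [0.2335, 0.0362]), (40, [0.2253, 0.0613]), (44, [0.2237, 0.0609]), (48, [0.2221, 0.0605]), (52, [0.2204, 0.0605]), (56, [0.2186, 0.0608])]
320 [(0, [0.2431, 0.0589]), (4, [0.2422, 0.0569]), (8, [0.2406, 0.0568]), (12, [0.2403, 0.0526]), (16, [0.2393, 0.0501]), (20, [0.2373, 0.051]), (24, [0.2355, 0.0512]), (28, [0.2341, 0.05]), (32, [0.2339, 0.044]), (36, [0.2339, 0.0369]), (40, [0.2263, 0.0594]), (44, [0.2244, 0.0604]), (48, [0.2225, 0.0612]), (52, [0.2209, 0.0607]), (56, [0.219, 0.0614])]
390 [(0, [0.2437, 0.0589]), (4, [0.2424, 0.0577]), (8, [0.2406, 0.0583]), (12, [0.2405, 0.0535]), (16, [0.2395, 0.0512]), (20, [0.2379, 0.0508]), (24, [0.236, 0.0514]), (28, [0.2346, 0.05]), (32, [0.2352, 0.0417]), (36, [0.2346, 0.0369]), (40, [0.2266, 0.0606]), (44, [0.2247, 0.0615]), (48, [0.2234, 0.0598]), (52, [0.2213, 0.0612]), (56, [0.2198, 0.0604])]
```

The stop face shows at y ≈ 0.234 and the block's front edge at ≈ 0.2265, so about 7.5 mm is left. I creep at about 5 mm/s.

Call:
carry_out --steps '[[[0.0006, 0, 0], 0, 0.15], [[0.0012, 0, 0], 0, 0.15], [[0.0018, 0, 0], 0, 0.15], [[0.0024, 0, 0], 0, 0.15], [[0.003, 0, 0], 0, 0.15], [[0.0036, 0, 0], 0, 0.15], [[0.0042, 0, 0], 0, 0.15], [[0.0048, 0, 0], 0, 0.15], [[0.0054, 0, 0], 0, 0.15], [[0.006, 0, 0], 0, 0.15]]'

```text
time: 11.8
tool_pos: [0.5649, 0.1242, 0.0394]
ee_rot: [3.142, 0.0, 1.587]
wrist_force: [0.0, -4.7, 1.4]
width: 0.04
finger_force: 2.3
```

Call:
carry_out --steps '[[[0.0004, 0, 0], 0, 0.15], [[0.0008, 0, 0], 0, 0.15], [[0.0012, 0, 0], 0, 0.15], [[0.0016, 0, 0], 0, 0.15]]'

```text
time: 12.3
tool_pos: [0.5649, 0.1251, 0.0395]
ee_rot: [-3.142, 0.001, 1.587]
wrist_force: [0.3, -7.1, 3.0]
width: 0.0399
finger_force: 3.3
```

Call:
carry_out --steps '[[[0.0003, 0, 0], 0, 0.15], [[0.0006, 0, 0], 0, 0.15]]'

```text
time: 12.55
tool_pos: [0.5648, 0.1251, 0.0394]
ee_rot: [-3.141, 0.003, 1.587]
wrist_force: [0.2, -7.1, 2.3]
width: 0.0397
finger_force: 3.8
```

Call:
carry_out --steps '[[[0.0003, 0, 0], 0, 0.15], [[0.0006, 0, 0], 0, 0.15], [[0.0006, 0, 0], 0, 0.15]]'

```text
time: 12.92
tool_pos: [0.5648, 0.1251, 0.0395]
ee_rot: [-3.141, 0.004, 1.587]
wrist_force: [1.2, -9.1, 2.7]
width: 0.0401
finger_force: 4.3
```

The TCP has stalled at y = 0.1251 while the command advances and the force rises, so the block is on the stop. I seat it with a light press, then look.

Call:
carry_out --steps '[[[0.0004, 0, 0], 0, 0.15], [[0.0008, 0, 0], 0, 0.15], [[0.0012, 0, 0], 0, 0.15], [[0.0012, 0, 0], 0, 0.15]]'

```text
time: 13.42
tool_pos: [0.5648, 0.1252, 0.0395]
ee_rot: [-3.141, 0.006, 1.586]
wrist_force: [-0.9, -11.7, 1.9]
width: 0.04
finger_force: 5.6
```

```bash
python3 chk.py w8; python3 - <<'E'
from h import *
s=dict(np.load("pics/w8.npz")); P=cloud(s)
for u in (250,320,390): print(u,[(v,P[v,u].round(4)[1:].tolist()) for v in range(30,52,2)])
crop(s,190,0,260,130,3,"pics/w8c.png")
E
```

```text
[0.56475331 0.12517115 0.03948718] [-3.14100357  0.00568792  1.58623946] 13.425 0.039996659769948845 [ -0.94076093 -11.72906981   1.87838409]
block along 0.1617 left -0.0003
tcp along 0.1107 left 0.0005
rect [0.5647 0.1762 0.0898 0.1152 0.8909] skew deg -0.009063625335693382 tool skew -0.015173360503524691
250 [(30, [0.2393, 0.0503]), (32, [0.2382, 0.0508]), (34, [0.2375, 0.0502]), (36, [0.2363, 0.0513]), (38, [0.2332, 0.0603]), (40, [0.2322, 0.0609]), (42, [0.2314, 0.0611]), (44, [0.2308, 0.0597]), (46, [0.2297, 0.0607]), (48, [0.2288, 0.0612]), (50, [0.2279, 0.0612])]
320 [(30, [0.194, 0.219]), (32, [0.194, 0.219]), (34, [0.2381, 0.0499]), (36, [0.2372, 0.05]), (38, [0.2337, 0.0604]), (40, [0.194, 0.219]), (42, [0.232, 0.0604]), (44, [0.2308, 0.062]), (46, [0.2302, 0.0608]), (48, [0.2292, 0.0615]), (50, [0.2284, 0.0614])]
390 [(30, [0.2402, 0.0509]), (32, [0.2393, 0.0507]), (34, [0.2384, 0.0508]), (36, [0.2373, 0.0518]), (38, [0.2342, 0.0603]), (40, [0.2334, 0.0604]), (42, [0.2328, 0.0593]), (44, [0.2317, 0.0603]), (46, [0.2307, 0.0609]), (48, [0.23, 0.0602]), (50, [0.229, 0.0611])]
```

View pics/w8c.png

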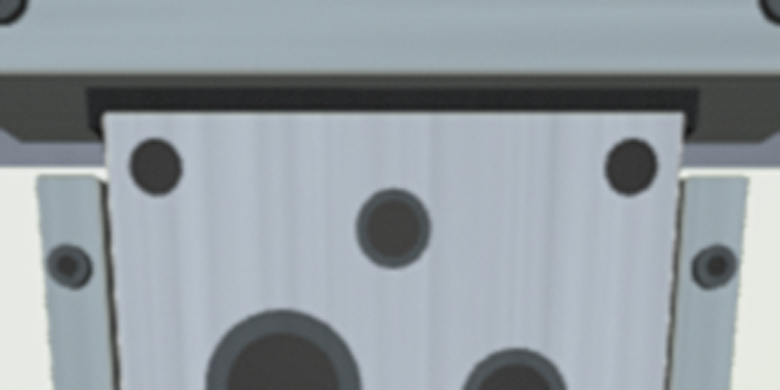

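The block's front edge (crop row 112) sits against the dark rubber strip (rows 88–112), square, with equal rail gaps at both sides. I ease off slowly, back away and lift clear.

Call:
carry_out --steps '[[[-0.001, 0, 0], 0, 0.15], [[-0.002, 0, 0], 0, 0.15], [[-0.003, 0, 0], 0, 0.15], [[-0.005, 0, 0], 0, 0.15], [[-0.01, 0, 0], 0, 0.15], [[-0.018, 0, 0], 0, 0.15], [[-0.028, 0, 0], 0, 0.15], [[-0.035, 0, -0.01], 0, 0.15], [[-0.035, 0, -0.04], 0, 0.15], [[-0.035, 0, -0.08], 0, 0.15]]'

```text
time: 14.72
tool_pos: [0.5647, 0.0926, 0.1198]
ee_rot: [-3.14, -0.0, 1.586]
wrist_force: [0.5, -0.2, 0.5]
width: 0.0401
finger_force: 0.0
```

```bash
python3 chk.py w9; python3 - <<'E'
from bench import robot
from h import *
s=dict(np.load("pics/w9.npz")); P=cloud(s); print(blk(s).round(4))
s2=robot.snapshot("side")
a=s["image"][0:230,150:490,::-1]; b=cv2.resize(s2["image"][160:260,235:355,::-1],None,fx=3.6,fy=3.6,interpolation=cv2.INTER_CUBIC)
h=max(a.shape[0],b.shape[0]); c=np.zeros((h,a.shape[1]+b.shape[1],3),np.uint8); c[:a.shape[0],:a.shape[1]]=a; c[:b.shape[0],a.shape[1]:]=b
cv2.imwrite("pics/fin.png",c); print(c.shape)
E
```

```text
[0.56468941 0.09259845 0.11984052] [-3.13950880e+00 -4.55304455e-05  1.58626761e+00] 14.725 0.04007539603218336 [ 0.53492618 -0.15032069  0.50564078]
block along 0.1698 left -0.0001
tcp along 0.0781 left 0.0011
rect [0.5644 0.1843 0.0899 0.0993 0.8872] skew deg -0.0127704977989197 tool skew -0.01356082214526566
[0.5644 0.1843 0.0899 0.0993 0.8872]
(360, 772, 3)
```

View pics/fin.png

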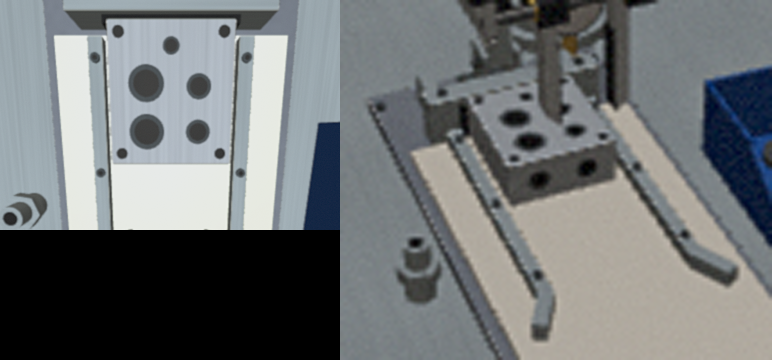

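The block is home: origin 169.8 mm down the lane against 170 nominal, 0.1 mm off centre, skew 0.01°. In the left picture its front edge (row 18) meets the stop, with equal rail gaps. The robot is clear, so I hand in.

```bash
python3 -c "
from bench import robot
print(robot.close_job())"
```

```text
the job is handed in; nothing more can be done
None
```

The valve block was pushed down the lane and left flush against the rubber end stop, centred between the rails without touching either, and the job is handed in.

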